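# Take the glassware basket out of the ultrasonic bath

### The arm

A 7-joint arm with a two-finger parallel gripper is mounted at the origin on a cart in front of the work surface, level with it; the furniture and walls round the work are solid. World frame = base frame: x ahead of the robot, y to its left, z up, the work surface at z = 0. Lengths are in m, angles in rad, forces in N, time in s.
With the tool pointing down it reaches from about 0.4 to 0.75 m from the base axis. Payload 19.5 kg.
Tool frame: the origin (TCP) lies on the mounting face of the last link; the fingertips stand 173 mm ahead of it and the grasp point (between the pads) lies 155 mm ahead of it; z points along the fingers, y is the direction in which the jaws open and shut (so a half turn about z gives the same grasp; the last joint's range is limited). The gripper opens to 85 mm and grips with 20 to 120 N. Pads are 22 mm wide; open, the fingers measure 114 mm over their backs; the gripper's body (76 mm by 85 mm) begins 54 mm behind the grasp point. The pads swing forward as they close: fully open they stand 13 mm farther back than shut.
Start: joints at [1.125, 0.707, -0.028, 1.485, 0.022, 0.951, -0.075], TCP at [0.226, -0.529, 0.405] pointing down, gripper open.
Joint ranges: [-2.71, 2.71], [-0.32, 2.16], [-1.57, 1.52], [0, 2.45], [-1.46, 4.6], [0, 2.02], [-2.83, 2.83]. Speed limits (rad/s): [1.89, 1.89, 2.57, 2.57, 3.01, 3.01, 3.01].

### API

Orientations are given as [roll, pitch, yaw] about the fixed x, y, z axes, in that order (R = Rz(yaw) Ry(pitch) Rx(roll)).
In Python, from rig import bot, vision gives the robot as it stands. The module is installed in compiled form; this text tells all that it offers.
- The arm moves only by the shell command python3 -m jog 'ROWS' [FORCE]. ROWS is text: rows parted by semicolons, each of 5 numbers parted by spaces: the closure, from -1 (fully open) to 1 (shut), so that 0 is half open, then the shift along the tool's x, y, z in cm, then the turn about the tool's z in rad. In form: fingers tx ty tz roll; .... A call has 1 to 20 rows; each row is the pose to reach, as a shift and turn from the pose measured when the call began, along the tool's axes at that moment; what a row does not reach only later rows make up. A row lasts 1/8 s, in which the tool goes at most 62.5 mm and 10.7 degrees, less where a joint would pass 70% of its speed; a pose out of reach is approached as far as the arm can. A call with a gripper value outside its range is refused whole. The fingers move at their own pace and stop on an object; FORCE is the grip in N (left out, the last holds). Time passes only in rows, so rows that repeat a pose let the fingers close. It gives the time, the measured TCP pose, the force and the opening at its end, in the units of the state.
- bot.get_obs(): the state, without advancing time (a new reading comes with each control period).
- vision.grab_frame(name): name is "side" or "top" or "wrist"; returns a dict with "pixels" (480x640x3 uint8, red, green, blue), "K" (3x3 intrinsics, pixels), "extrinsics" (4x4, takes a point from world to camera coordinates); the wrist camera has in their place "mount" (4x4, takes a point from camera to tool coordinates, whose origin is the TCP and whose axes are the flange's). Camera axes: x right, y down, z forward; pixel columns grow to the right and rows downward; lengths in m; the calibration is good to about 2 mm. A picture is of the moment at which its call begins: read the wrist's pose just before it. There is no depth.
- bot.job_done(): hands the job in, once; it reports no verdict.
Trained networks look in a picture, given as the dict that the camera call returned (one of the last four; its "shot" number tells which), for a name from the list of things; names that differ only in an ending like _2 or _b are one class to them, and where a whole thing is asked for, a point or a joint stands for the part that bears it (a point fixed in the world has none). Each returns a list of dicts, best first, with "score" (0 to 1); they miss things now and then, are a little off and sometimes report something else, mostly with a low value. They report only what shows in the picture. A call takes as long as a camera call.
- vision.look_for(name, picture): "position" ([x, y, z] in m, in the coordinates of the camera as it stood for that picture, good to about 4 mm: the middle of the surface that is visible of it).
The state is a dict: "time": time; "joint_positions": joint angles; "joint_velocities": joint speeds; "effort": joint torques, N m; "position": TCP position; "eef_rot": TCP orientation; "wrist_force": force on the tool from outside, world axes, zero at the start; "torque": the same for the moment, N m; "width": opening from 0.0 (shut) to 1.0 (fully open).
Only numpy, scipy, OpenCV 4.12 (cv2) and the standard library are available. Lean on these libraries where they do the work, as an engineer would, in place of code of your own. Each camera call takes 0.05 s, during which the arm holds its last target. There are 200 camera calls.

### The job

The ultrasonic bath has been drained but its heater is still on: first turn the black knob on its deck back to off (the red mark). Then take the wire basket by the black grip of its swing handle, lift it straight up out of the tank with both beakers standing in it, and finish while still holding it by that grip, level and still, a hand's breadth above the tank it came from. Do not tip the beakers or disturb the other things on the bench.

Things in the scene. Friction and masses are not known exactly. Their poses are not given: they have to be found in the camera images.
- bath: low white ultrasonic bath with a steel deck, fixed; 170 mm deep (x), 284 mm wide, deck 125 mm above the bench. Origin on the bench under the tank's centre; x points to its back (away from the robot), y to its left. Tank opening 142 (x) by 182 mm (y), centred on the origin, floor 60 mm above the bench. The housing ends at y = +106 and -178 mm; the knob stands right of the tank
- tank_mouth (a point): centre of the tank's opening, level with the deck (125 mm above the bench)
- heater_knob (a joint): heater knob's angle in rad, growing clockwise seen from above: 0 is off, against a fixed stop; it starts at 0.7 to 1.4, stays where it is left (friction 0.03 N m) and ends at 1.6. To switch off, turn it anticlockwise seen from above until it stops
- heater_knob_grip (a point): on the knob's vertical axis at grip height, 37 mm above the deck, at x = -22, y = -135 mm of the bath. Black disc, radius 22 mm, with an upright bar across it 42 mm long, 14 thick, 32 high (top 7 mm above this point). At 0 the bar lies along the bath's x, its white line toward the red mark at the front; at q it is turned q clockwise seen from above
- basket: loose steel wire basket standing in the tank, 130 (x) by 170 (y) by 60 mm high, about 0.35 kg with its handle, about 6 mm of play to the tank all round; its rim is 5 mm below the deck. Origin at the centre of its underside (feet), axes as the bath's within a few degrees. Inner floor 8 mm above the origin
- bail (a joint): angle of the basket's swing handle in rad about the basket's y axis: 0 upright, positive leaning to its +x (back), negative to -x (front); stops at +1.0 and -1.0. It swings freely with little friction and, unless nearly upright, falls to one of the stops (either side). Pivots 68 mm above the basket's origin, at x = 0; a held basket hangs level below them
- bail_grip (a point): centre of the handle's black grip sleeve, 55 mm from the pivot line: a horizontal round bar, 14 mm in diameter, 80 mm long, along the basket's y. Upright it is 123 mm above the basket's origin; at a stop 98 mm above it and 46 mm to one side. The handle's thin wire goes on at both ends
- beaker_1: small clear beaker standing loose in the left (+y) half of the basket, 56 mm in diameter, 66 mm high, about 60 g; origin at the centre of its base, z up along it
- beaker_2: the same kind of beaker in the right (-y) half of the basket; origin at the centre of its base, z up along it
- bath_lid: the bath's flat steel lid with a black knob, lying on the bench at the left, 176 by 216 mm, 42 mm high with its knob; not needed
- wash_bottle: bottle with a red cap, 68 mm in diameter, 164 mm high, standing behind on the left; not needed
- tape: roll of tan tape, 96 mm in diameter, 25 mm high, lying behind the bath on the left; not needed
- notebook: black notebook, 210 by 153 by 16 mm, lying at the front left with a marker on it; not needed

How it is judged:
On the way, in this order (a step that is already met when the one before it is completed fails the run):
1. the heater knob is turned back to off (value of joint heater_knob below 0.12 rad), for 0.2 s.
2. the basket hangs clear above the tank, level (z of basket in the frame of bath above 0.165 m and angle between basket's own z axis and vertical below 0.14 rad and contact force between basket and bath below 0.05 N), for 0.3 s.
At the end, for the whole second after the job is handed in: knob within 0.12 rad of off; basket held by its grip, underside 40 to 160 mm above the deck, within 50 mm of the tank's centre, tilted under 8 degrees, under 30 mm/s and 0.2 rad/s, free of the bath; both beakers standing on its floor (within 0.25 rad) (all of step 2 and value of joint heater_knob below 0.12 rad and z of basket in the frame of bath below 0.285 m and horizontal distance between basket and tank_mouth below 0.05 m and linear speed of basket below 0.03 m/s and angular speed of basket below 0.2 rad/s and contact force between the fingers and basket above 1 N and distance between the grasp point and bail_grip below 0.045 m and angle between each of beaker_1, beaker_2's own z axis and vertical below 0.25 rad and z of each of beaker_1, beaker_2 in the frame of basket below 0.02 m and distance between each of beaker_1, beaker_2 and basket below 0.09 m); the arm keeps its last pose, push and grip.
It fails at once if the basket is lifted while the heater is still on (z of basket in the frame of bath above 0.085 m and value of joint heater_knob above 0.2 rad).
It fails at once if a beaker is tipped (beyond 0.6 rad) (angle between any of beaker_1, beaker_2's own z axis and vertical above 0.6 rad).
It fails at once if another thing on the bench is shifted by more than 30 mm (distance of any of bath_lid, wash_bottle, tape, notebook from where it was at the start of the episode above 0.03 m).
It also fails if it takes over 48 s, if anything falls off the work surface, if the arm or the gripper's body presses on something with over 40 N, if the wrist force passes 120 N, or if a joint passes its speed limit or range.

## Working session

There is one attempt and no reset: what is moved stays moved. The work goes in short steps, Python scripts to look and compute and a shell command to move; the robot and the scene stay as the last step left them, time stands still between calls to the robot, and variables do not carry over. Pictures are saved under pics/ and viewed, about 8 in all and at most 12, crops included, and the job is handed in when it is done.

```bash
mkdir -p pics; cat > h.py <<'E'
import numpy as np, cv2
from rig import bot, vision
from scipy.spatial.transform import Rotation as R
def tool():
    o=bot.get_obs(); T=np.eye(4); T[:3,:3]=R.from_euler('xyz',o['eef_rot']).as_matrix(); T[:3,3]=o['position']; return T
def grab(n):
    T=tool(); f=vision.grab_frame(n)
    C=T@np.array(f['mount']) if n=='wrist' else np.linalg.inv(np.array(f['extrinsics']))
    return f,C
def save(f,name,crop=None,s=1):
    p=f['pixels'][:,:,::-1]
    if crop: a,b,c,d=crop; p=p[b:d,a:c]
    cv2.imwrite('pics/'+name,cv2.resize(p,None,fx=s,fy=s,interpolation=cv2.INTER_CUBIC))
def ray(f,C,u,v,z):
    d=C[:3,:3]@np.linalg.solve(np.array(f['K']),[u,v,1]); o=C[:3,3]; return o+d*(z-o[2])/d[2]
def pix(f,C,P):
    c=np.linalg.inv(C)@np.append(P,1); q=np.array(f['K'])@c[:3]; return q[:2]/q[2]
def look(f,C,n):
    return [(round(r['score'],2),np.round(C[:3,:3]@np.array(r['position'])+C[:3,3],4)) for r in vision.look_for(n,f)[:3]]
E
python3 - <<'E'
from h import *
print(bot.get_obs())
for c in ('top','side'):
    f,C=grab(c); save(f,c+'1.png'); print(c,C[:3,3].round(3),C[:3,2].round(3))
    for n in ('bath','heater_knob','heater_knob_grip','basket','bail','bail_grip','beaker_1'): print(n,look(f,C,n))
E
```

```text
{'time': 0.0, 'joint_positions': array([ 1.12532058,  0.7071275 , -0.02760329,  1.48499352,  0.02201938,
        0.95090926, -0.07548532]), 'joint_velocities': array([ 0.00039053, -0.00233656,  0.00028781,  0.00054939,  0.00081225,
        0.00090856,  0.00027007]), 'effort': array([-5.92077231e-04, -8.83206081e+01,  1.23421848e+00, -2.36162138e+01,
        1.68416149e-02,  6.61635873e-03,  2.30239635e-05]), 'position': array([ 0.22588359, -0.52869614,  0.40421471]), 'eef_rot': array([-3.14045968e+00,  6.19131306e-05,  4.03791315e-01]), 'wrist_force': array([0.83559713, 0.471747  , 0.54622055]), 'torque': array([ 0.00446861, -0.01908705,  0.02870445]), 'width': 0.9962146225017625}
top [0.481 0.243 1.273] [ 0.087 -0.023 -0.996]
bath [(0.73, array([ 0.5459, -0.0562,  0.1286]))]
heater_knob [(0.66, array([ 0.5357, -0.114 ,  0.1382]))]
heater_knob_grip [(0.72, array([ 0.5311, -0.1142,  0.1379]))]
basket [(0.9, array([0.5166, 0.0112, 0.0986]))]
bail [(0.62, array([0.4914, 0.0053, 0.162 ]))]
bail_grip [(0.6, array([0.4886, 0.0071, 0.1582]))]
beaker_1 [(0.96, array([ 0.5434, -0.0333,  0.0874])), (0.87, array([0.5304, 0.0441, 0.0753])), (0.6, array([ 0.5297, -0.1155,  0.1378]))]
side [0.266 1.196 0.675] [ 0.266 -0.849 -0.456]
bath [(0.73, array([0.5256, 0.115 , 0.0962])), (0.17, array([0.3828, 0.5559, 0.0104]))]
heater_knob []
heater_knob_grip []
basket [(0.9, array([ 0.5185, -0.0282,  0.1212])), (0.18, array([0.3825, 0.5577, 0.0108]))]
bail [(0.53, array([ 0.5325, -0.1042,  0.1434]))]
bail_grip [(0.62, array([0.5232, 0.1164, 0.0889])), (0.54, array([0.4864, 0.0231, 0.161 ]))]
beaker_1 [(0.62, array([0.5329, 0.0383, 0.1224])), (0.53, array([ 0.5403, -0.0337,  0.1282]))]
```

View pics/top1.png

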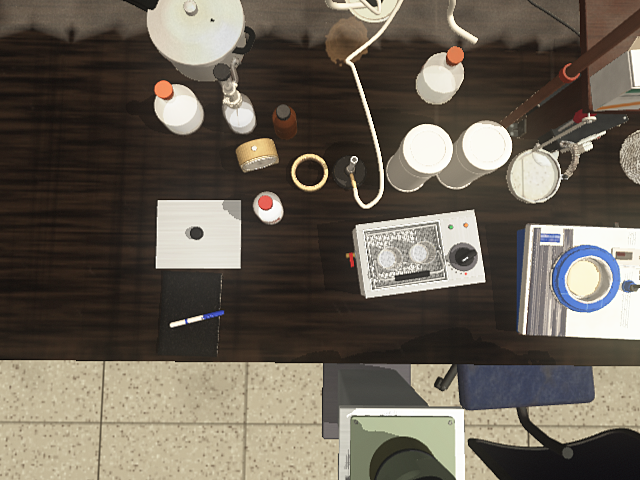

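View pics/side1.png

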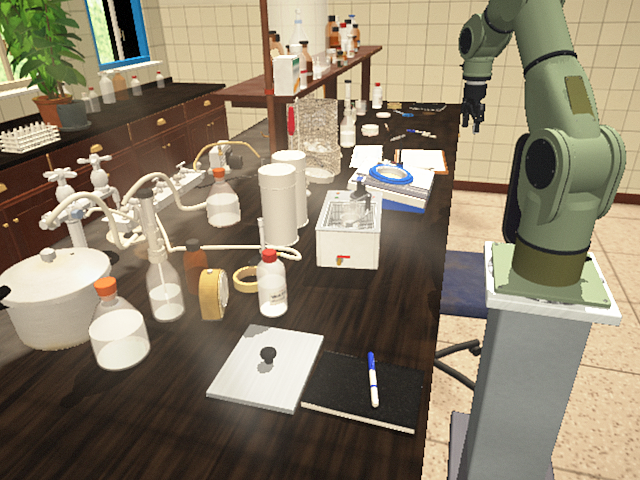

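Top view: the bath is at about (420,254), yawed slightly. The knob is at (463,257), and the handle leans to the front with its grip at (412,275). I'll zoom in to get corners and angles.

```bash
python3 - <<'E'
from h import *
f,C=grab('top'); save(f,'top2.png',(340,200,500,310),5)
np.savez('top.npz',K=f['K'],C=C)
E
```

```text
(no output)
```

View pics/top2.png

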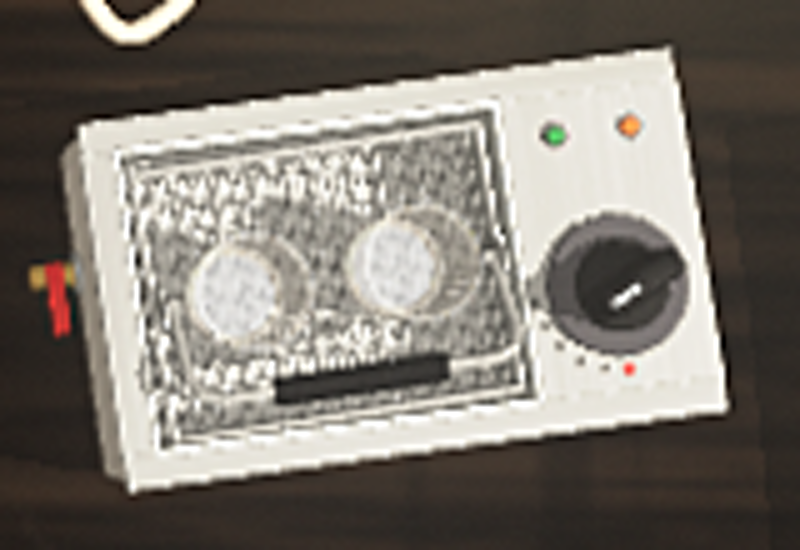

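```bash
python3 - <<'E'
from h import *
d=np.load('top.npz'); f={'K':d['K']}; C=d['C']
g=lambda x,y,z: ray(f,C,340+(x+.5)/5-.5,200+(y+.5)/5-.5,z)
BL,BR,FR,FL=[g(x,y,.125) for x,y in((80,125),(672,47),(730,408),(130,490))]
print(BL,BR,FR,FL,np.linalg.norm(BL-BR),np.linalg.norm(FL-FR),np.linalg.norm(BL-FL),np.linalg.norm(BR-FR))
yv=(BL-BR)+(FL-FR); yaw=np.arctan2(-yv[0],yv[1]); print('yaw',yaw)
Rz=R.from_euler('z',yaw).as_matrix(); m=(BL+BR+FL+FR)/4; o=m-Rz@[0,-.036,0]; o[2]=0
k=o+Rz@[-.022,-.135,.162]; print('bath',o,'knob',k,'knob seen',g(617,283,.135))
a,b=g(685,258,.169),g(590,313,.169); v=(b-a); loc=Rz.T@v; print('pointer',v,'q',np.arctan2(loc[1],-loc[0]))
# white line
a,b=g(642,285,.169),g(612,304,.169); v=b-a; loc=Rz.T@v; print('q line',np.arctan2(loc[1],-loc[0]))
z=.158+.007
a,b=g(275,390,z),g(448,366,z); print('grip',(a+b)/2,'len',np.linalg.norm(a-b),'yaw',np.arctan2(-(a-b)[0],(a-b)[1]))
print('grip bath',Rz.T@((a+b)/2-o))
T=tool(); print(T)
E
```

```text
[0.6042933  0.13354124 0.125     ] [ 0.64601277 -0.14909893  0.125     ] [ 0.47493277 -0.17412899  0.125     ] [0.43327769 0.10903611 0.125     ] 0.28570261231049743 0.28621253497358307 0.17276237551034934 0.17290133497545734
yaw 0.14630270447084096
bath [0.53438101 0.01545276 0.        ] knob [ 0.53229652 -0.1213122   0.162     ] knob seen [ 0.53263642 -0.11808319  0.135     ]
pointer [-0.02559837  0.04384403  0.        ] q 1.1886385570546523
q line 1.1499944569399456
grip [0.4865994  0.00864026 0.165     ] len 0.07975353659800151 yaw 0.14919430103836437
grip bath [-0.04826428  0.00022594  0.165     ]
[[ 9.19589272e-01  3.92881115e-01 -1.31329679e-05  2.25926419e-01]
 [ 3.92881114e-01 -9.19589266e-01  1.11565204e-04 -5.28742931e-01]
 [ 3.17549254e-05 -1.07753860e-04 -9.99999994e-01  4.04690747e-01]
 [ 0.00000000e+00  0.00000000e+00  0.00000000e+00  1.00000000e+00]]
```

Bath yaw is 0.146 and the knob is at (0.532,-0.120) with q≈1.17. The front-leaning grip is at (0.487,0.009). Next I'll hover over the knob with the jaws across its bar (tool x at about 2.12).

```bash
python3 -m jog '-1 22 -12.7 1 -0.85; -1 22 -12.7 1 -0.85; -1 22 -12.7 1 -0.85; -1 22 -12.7 1 -0.85; -1 22 -12.7 1 -0.85; -1 44.2 -25.5 1.5 -1.71; -1 44.2 -25.5 1.5 -1.71; -1 44.2 -25.5 1.5 -1.71; -1 44.2 -25.5 1.5 -1.71; -1 44.2 -25.5 1.5 -1.71; -1 44.2 -25.5 1.5 -1.71; -1 44.2 -25.5 1.5 -1.71; -1 44.2 -25.5 1.5 -1.71'
python3 - <<'E'
from h import *
print(bot.get_obs()['joint_positions'])
f,C=grab('wrist'); save(f,'w1.png'); np.savez('w1.npz',K=f['K'],C=C)
print(look(f,C,'heater_knob'),look(f,C,'bail_grip')); print('pred',pix(f,C,[.532,-.12,.169]),pix(f,C,[.532,-.12,.137]))
E
```

```text
time: 2.48
position: [0.5319, -0.1213, 0.3899]
eef_rot: [-3.142, 0.0, 2.111]
wrist_force: [-0.2, -0.3, 0.2]
width: 0.998
[ 0.40445216  0.70724237 -0.45571307  1.60796317  0.3700404   0.91311325
  0.35533535]
[(0.72, array([ 0.5307, -0.1148,  0.1394])), (0.6, array([ 0.5631, -0.0754,  0.1257]))] [(0.9, array([ 0.4953, -0.0221,  0.1644]))]
pred [317.29990448 263.09041681] [317.31291652 245.91837655]
```

View pics/w1.png

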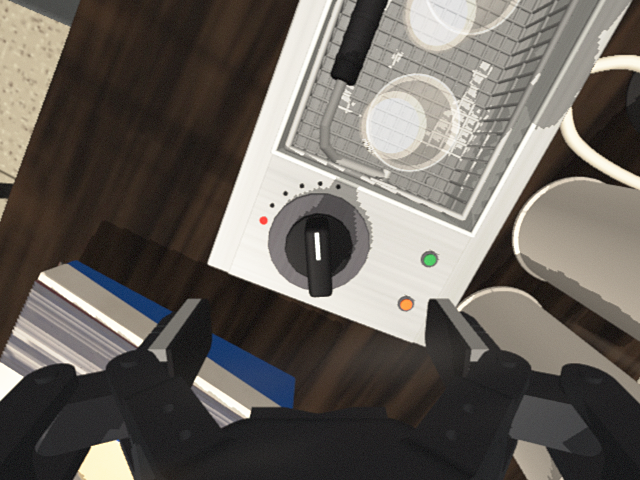

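The picture shows the bar centred at about (318,260), against a predicted (317,263), and upright in the image. So the jaws are aligned, and the red mark at (263,220) is about 1.15 rad anticlockwise. I'll go down and grip.

```bash
python3 -m jog '-0.3 0 0 3.5 0; -0.3 0 0 6 0; -0.3 0 0 7.2 0; -0.3 0 0 7.2 0; 1 0 0 7.2 0; 1 0 0 7.2 0; 1 0 0 7.2 0; 1 0 0 7.2 0; 1 0 0 7.2 0; 1 0 0 7.2 0' 30
python3 -m jog '1 0 0 0 -0.15; 1 0 0 0 -0.3; 1 0 0 0 -0.45; 1 0 0 0 -0.6; 1 0 0 0 -0.75; 1 0 0 0 -0.9; 1 0 0 0 -1.0; 1 0 0 0 -1.05; 1 0 0 0 -1.05'
python3 -c "
from h import *
o=bot.get_obs();print(o['torque'],o['joint_positions'])"
```

```text
time: 3.88
position: [0.532, -0.1211, 0.3185]
eef_rot: [3.141, 0.001, 2.112]
wrist_force: [-1.5, -1.0, 7.2]
width: 0.158
time: 5.0
position: [0.5321, -0.1208, 0.3185]
eef_rot: [3.141, 0.001, -3.121]
wrist_force: [1.4, 5.0, -5.4]
width: 0.155
[ 1.04871406 -0.31100188  0.01936267] [ 0.51957507  0.85860069 -0.70181044  1.68801327  0.69928642  0.86147052
  1.10563169]
```

```bash
python3 -m jog '1 0 0 0 -0.06; 1 0 0 0 -0.12; 1 0 0 0 -0.16; 1 0 0 0 -0.2; 1 0 0 0 -0.2; 1 0 0 0 -0.2'
python3 - <<'E'
from h import *
o=bot.get_obs();print(o['torque'])
f,C=grab('wrist'); save(f,'w2.png',(120,120,520,420),2)
E
```

```text
time: 5.75
position: [0.5322, -0.1208, 0.3187]
eef_rot: [3.142, 0.002, -2.922]
wrist_force: [2.0, 3.7, -2.2]
width: 0.154
[ 0.84252084 -0.47246894 -1.54922333]
```

View pics/w2.png

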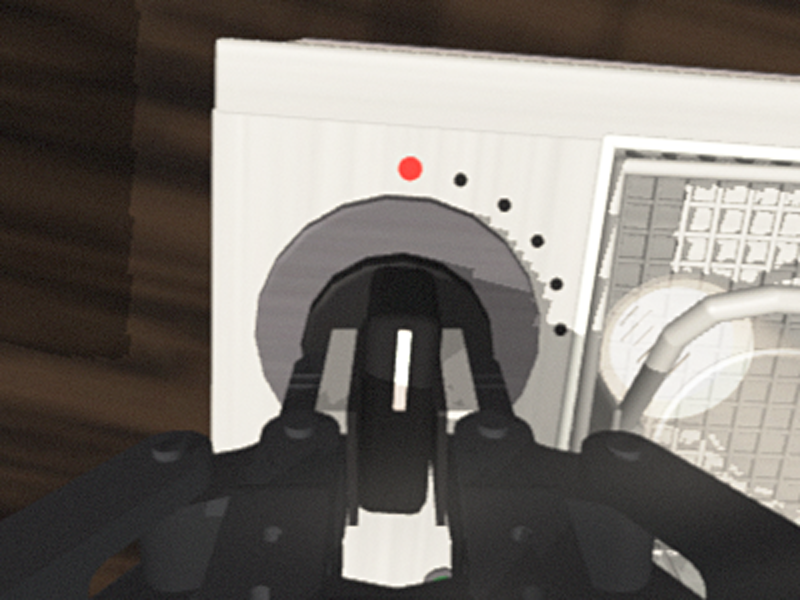

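Torque of -1.5 N m shows the stop is reached, and the white line at (402,370) points to the red mark (410,168). I'll unwind, release and rise.

```bash
python3 -m jog '1 0 0 0 0.04; 1 0 0 0 0.07; -0.3 0 0 0 0.07; -0.3 0 0 0 0.07; -0.3 0 0 0 0.07; -0.3 0 0 0 0.07; -0.3 0 0 -3.5 0.07; -0.3 0 0 -7.5 0.07; -0.3 0 0 -7.5 0.07'
python3 - <<'E'
from h import *
T=tool(); print(T[:3,:3].T@(np.array([.487,.009,.395])-T[:3,3]), bot.get_obs()['joint_positions'])
f,C=grab('top'); save(f,'top3.png',(340,200,500,310),5)
E
```

```text
time: 6.92
position: [0.5323, -0.1206, 0.396]
eef_rot: [-3.141, 0.005, -2.992]
wrist_force: [-0.3, 0.6, -0.8]
width: 0.646
[0.02545676 0.13491431 0.00073429] [ 0.56786785  0.76953541 -0.80710184  1.59530903  0.62111647  1.04428245
  1.30228145]
```

```bash
python3 -m jog '-0.3 1 6 0 0.4; -0.3 1 6 0 0.4; -0.3 1.8 9.7 0 0.8; -0.3 1.8 9.7 0 0.8; -0.3 2.5 13.5 0 1.57; -0.3 2.5 13.5 0 1.57; -0.3 2.5 13.5 0 1.57; -0.3 2.5 13.5 0 1.57; -0.3 2.5 13.5 0 1.57; -0.3 2.5 13.5 0 1.57; -0.3 2.5 13.5 0 1.57'
python3 - <<'E'
from h import *
f,C=grab('wrist'); save(f,'w3.png'); np.savez('w3.npz',K=f['K'],C=C)
print(look(f,C,'bail_grip'),look(f,C,'bail')); print('pred',pix(f,C,[.4866,.0086,.158]))
E
```

```text
time: 8.35
position: [0.4872, 0.0089, 0.3939]
eef_rot: [3.14, 0.001, 1.723]
wrist_force: [0.9, -0.9, -0.4]
width: 0.649
[(0.7, array([0.4895, 0.0155, 0.1612]))] [(0.6, array([0.4861, 0.0152, 0.162 ]))]
pred [314.06685843 257.03097246]
```

View pics/w3.png

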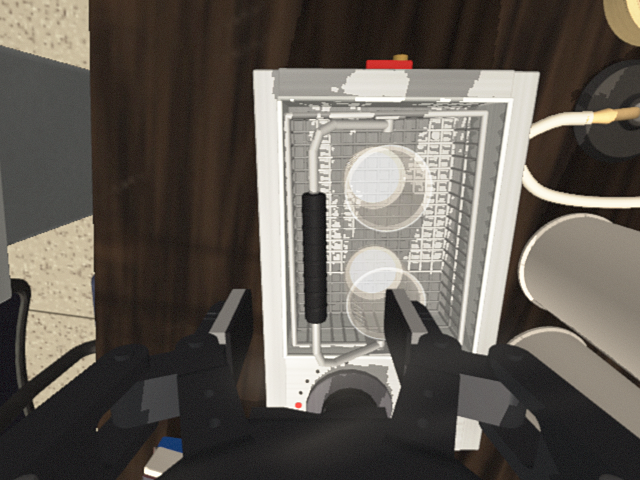

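The grip sleeve is centred at (314.5,257), exactly as predicted. I'll go down, cage it, and swing the handle upright along its arc.

```bash
python3 -m jog '0 0 0 3 0; 0 0 0 5.5 0; 0 0 0 7 0; 0 0 0 7.8 0; 0.45 0 0 7.8 0; 0.45 0 0 7.8 0; 0.45 0 0 7.8 0; 0.45 0 0 7.8 0; 0.45 0 0 7.8 0' 20
python3 -m jog '0.45 0 0.35 -0.4 0; 0.45 0 0.75 -0.8 0; 0.45 0 1.15 -1.2 0; 0.45 0 1.6 -1.55 0; 0.45 0 2.1 -1.85 0; 0.45 0 2.6 -2.1 0; 0.45 0 3.1 -2.25 0; 0.45 0 3.6 -2.4 0; 0.45 0 4.1 -2.5 0; 0.45 0 4.7 -2.5 0; 0.45 0 4.9 -2.5 0; 0.45 0 4.9 -2.5 0; 0.45 0 4.9 -2.5 0'
python3 - <<'E'
from h import *
f,C=grab('wrist'); save(f,'w4.png')
E
```

```text
time: 9.62
position: [0.4875, 0.0088, 0.3163]
eef_rot: [3.139, 0.001, 1.722]
wrist_force: [-1.1, -0.3, 0.3]
width: 0.274
time: 11.25
position: [0.5357, 0.0162, 0.3414]
eef_rot: [3.139, 0.001, 1.722]
wrist_force: [-0.1, 0.4, 0.5]
width: 0.278
```

View pics/w4.png

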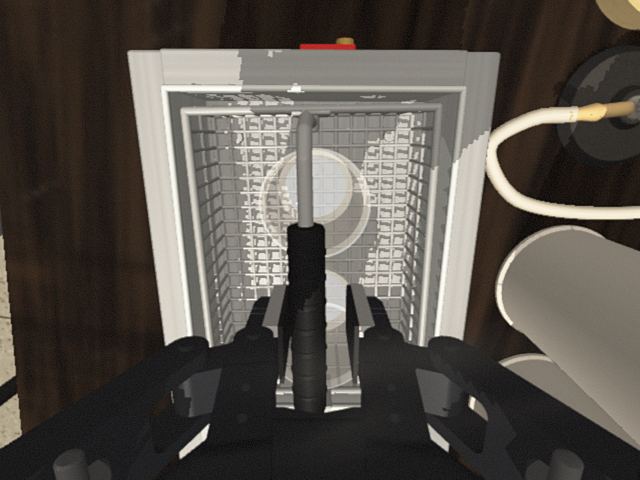

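The handle is upright between the pads, with the sleeve at (305,310). I'll close the gripper, and check the knob in the top picture taken after release.

```bash
python3 -m jog '1 0 0 0 0; 1 0 0 0 0; 1 0 0 0 0; 1 0 0 0 0; 1 0 0 0 0; 1 0 0 0 0' 60
```

```text
time: 12.05
position: [0.5357, 0.0162, 0.3415]
eef_rot: [3.139, 0.001, 1.722]
wrist_force: [0.4, -0.2, 5.6]
width: 0.136
```

View pics/top3.png

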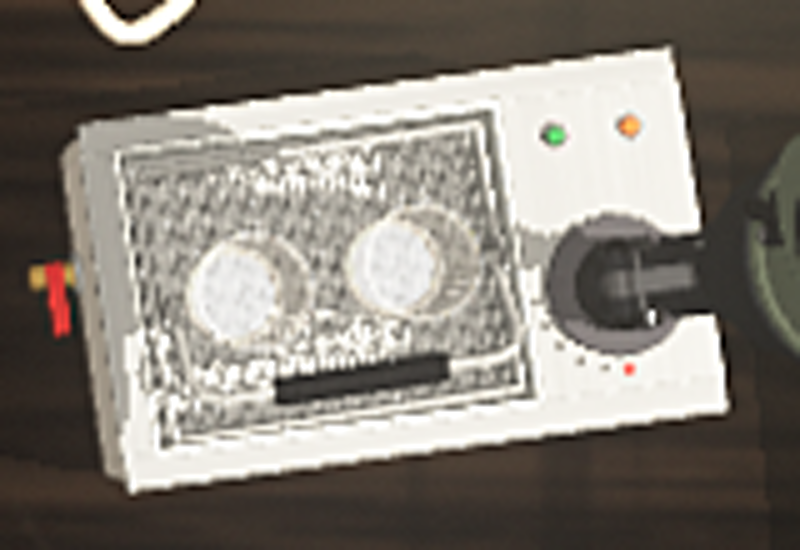

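The gripper hid the knob in that picture (its white tip shows only at (652,318)). I'll check it again now before lifting.

```bash
python3 - <<'E'
from h import *
f,C=grab('top'); save(f,'top4.png',(420,220,500,290),8)
np.savez('top4.npz',K=f['K'],C=C)
E
```

```text
(no output)
```

View pics/top4.png

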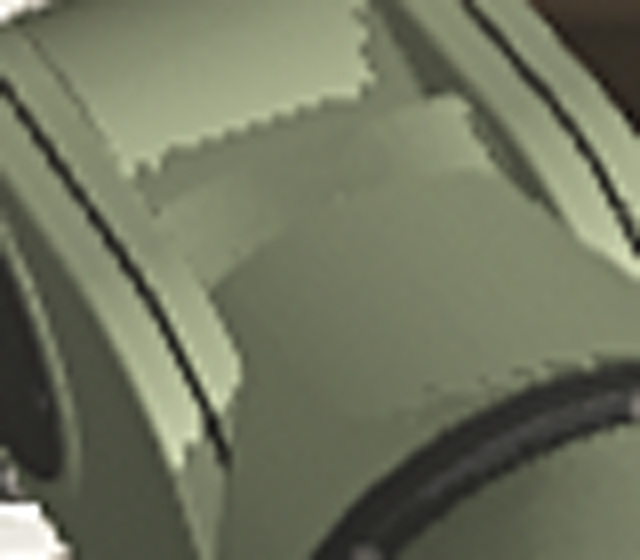

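The arm blocks the view. The stop torque, the mark alignment and the yaw at release (3.291 against 3.288 for off) all say off within 0.07 rad. I'll lift smoothly.

```bash
python3 -m jog '1 0 0 -0.2 0; 1 0 0 -0.6 0; 1 0 0 -1.2 0; 1 0 0 -2 0; 1 0 0 -3 0; 1 0 0 -4 0; 1 0 0 -5 0; 1 0 0 -6 0; 1 0 0 -6.8 0; 1 0 0 -7.4 0; 1 0 0 -7.7 0; 1 0 0 -7.8 0; 1 0 0 -7.8 0'
python3 -m jog '1 0 0 -0.3 0; 1 0 0 -0.8 0; 1 0 0 -1.6 0; 1 0 0 -2.5 0; 1 0 0 -3.5 0; 1 0 0 -4.5 0; 1 0 0 -5.5 0; 1 0 0 -6.4 0; 1 0 0 -7.1 0; 1 0 0 -7.6 0; 1 0 0 -7.9 0; 1 0 0 -8 0; 1 0 0 -8 0; 1 0 0 -8 0; 1 0 0 -8 0; 1 0 0 -8 0; 1 0 0 -8 0; 1 0 0 -8 0; 1 0 0 -8 0'
python3 - <<'E'
from h import *
f,C=grab('side'); save(f,'s2.png',(290,110,430,290),3.3)
for n in('basket','beaker_1'): print(look(f,C,n))
f,C=grab('wrist'); save(f,'w5.png'); print(bot.get_obs()['wrist_force'],bot.get_obs()['torque'])
E
```

```text
time: 13.72
position: [0.5355, 0.0162, 0.4194]
eef_rot: [3.139, 0.001, 1.722]
wrist_force: [-0.6, -0.1, -5.2]
width: 0.141
time: 16.1
position: [0.5353, 0.0162, 0.4994]
eef_rot: [3.139, 0.001, 1.722]
wrist_force: [0.1, 0.4, -4.0]
width: 0.139
[(0.64, array([0.5309, 0.0702, 0.2513]))]
[(0.75, array([0.5246, 0.0683, 0.2718])), (0.65, array([ 0.5399, -0.0238,  0.2877]))]
[-0.05378885  0.3664774  -4.26299208] [-0.01390885 -0.01011207 -0.01423755]
```

View pics/s2.png

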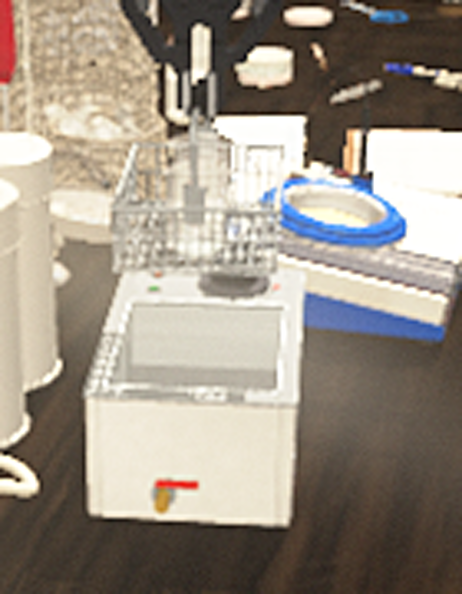

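View pics/w5.png

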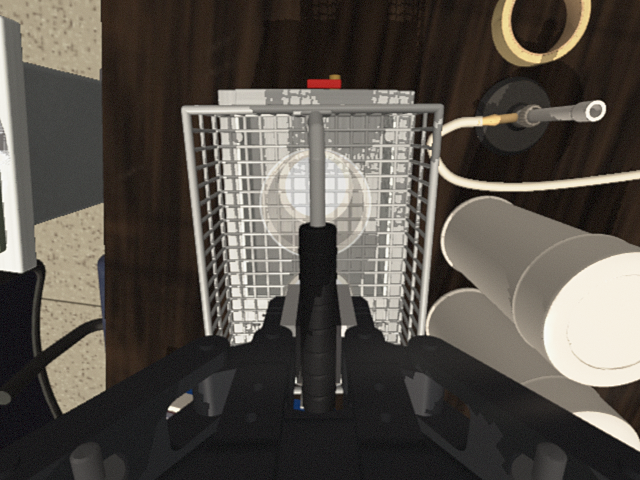

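The basket hangs level over the tank with both beakers standing: side crop rim (113–285,150–210), with the tank below it at (130–280,305–385). The wrist load is 4.3 N and steady. Handing in.

```bash
python3 -c "
from rig import bot
print(bot.job_done()); o=bot.get_obs(); print(o['time'],o['position'],o['wrist_force'])"
```

```text
the job is handed in; nothing more can be done
None
the job is handed in; nothing more can be done
```

I turned the heater knob back to its stop. Then I swung the basket's handle upright, gripped it by the black sleeve and lifted the basket straight up about 16 cm. The job was handed in at about 16 s, with the basket still held by its grip.

**Last checks:**
- **Basket:** it hangs level above the tank, with the grip within about 2 mm of the estimated tank centre. From the lift, its underside should be about 90 mm above the deck.
- **Beakers:** the detector found two beakers at basket height in the side view. The wrist view shows one standing clearly, and the gripper hides the other.
- **Load:** the wrist carries a steady 4.3 N, close to the 4.6 N expected for the basket and both beakers.
- **Knob:** I could not see it unobstructed after letting go, because the gripper, then the arm, and finally the basket and gripper blocked the cameras. While I still held it, it pressed on the stop at about 1.5 N m with its white line on the red mark. The jaw angle at release matched off; I estimate it is within 0.07 rad.

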